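# Take the thick hand punch from its locked rack and hold it ready over the block

## Task

Turn the quarter-turn keeper on the sloping punch rack fully open and leave it open, then draw the thick, square-shanked punch out of its pocket. Turn it upright with the cutting end straight down and finish while holding it still over the middle of the wooden punching block, cutting end 5 to 10 cm above the wood, touching nothing but the gripper. Leave the slim round punch in its pocket.

Things in the scene. Friction and masses are not known exactly. Their poses are not given: they have to be found in the camera images.
- rack: Grey punch rack fixed to the table; origin on the table. Its face, 90 x 210 mm (y), looks up and to the rack's -x side, towards the robot: outward normal (-sin 40 deg, 0, cos 40 deg) in rack axes; face centre 70 mm above the origin. Two pockets, at y = +70 and -70 mm, run square into the face; each holds a punch by chance. Base plate 120 x 210 mm.
- keeper (a joint): Quarter-turn keeper on the face's centre, axis = face normal. 0 = closed: steel cross bar (8 to 13 mm above the face, 114 mm long) lies along the rack's y, its ends over both punches' collars, locking them. 1.571 = open stop, bar along the slope. Grows anticlockwise seen from outside the face. Starts at 0 to 0.25; friction about 0.1 N m, stays where left.
- keeper_grip (a point): Centre of the keeper's black T grip, on the turning axis, 36 mm out from the face. Grip bar 12 mm wide (x), 60 mm long (y, along the cross bar), 24 mm high (z, 12 mm each side of this point), on a 26 mm hub. z is the face's outward normal; x and y turn with the keeper (x points up the slope at 0).
- thick_punch_shank (a point): Grasp point of the thick punch (the one to take): steel, 0.15-0.31 kg, 108 mm long, square shank 20 x 20 mm, 54 mm long, flats across x and y (y along the rack's y while seated), head 24 mm round. On the axis, 40 mm above the underside of the 44 mm collar, 28 mm below the top. z runs towards the head. Its stem (22 mm) sits 40 mm deep in the pocket, 1 mm play: draw 50 mm or more along z.
- thick_punch_edge (a point): Centre of the thick punch's cutting end: the lowest point of its axis, 80 mm from point thick_punch_shank along -z. Same axes.
- slim_punch_shank (a point): The same point on the slim punch in the other pocket, which stays there: same collar and length, but a round shank 13 mm in diameter and a head 18 mm in diameter.
- block_top (a point): Centre of the upper face of the pale wooden punching block, 130 x 130 x 30 mm, fixed on the table to the left of the rack; z up. The upper face is 30 mm above the table.

How it is judged:
By the outcome, as a careful person would: the job done as asked, in the order asked, and still so for the second after the job is handed in, while the arm keeps its last pose, push and grip.
It also fails if it takes over 42 s, if anything falls off the work surface, if the arm or the gripper's body presses on something with over 40 N, if the wrist force passes 120 N, or if a joint passes its speed limit or range.

## Robot

A 6-joint arm with a two-finger parallel gripper is mounted at the origin on a cart in front of the work surface, level with it; the furniture and walls round the work are solid. World frame = base frame: x ahead of the robot, y to its left, z up, the work surface at z = 0. Lengths are in m, angles in degrees, forces in N, time in s.
With the tool pointing down it reaches from about 0.25 to 0.8 m from the base axis. Payload 8.5 kg.
Tool frame: the origin (TCP) lies at the very end of the fingers, on their centre line; the grasp point (between the pads) lies 19 mm behind it (bot.hold_point_z is the distance from the TCP to the grasp point, in m); z points along the fingers, y is the line along which they close (so a half turn about z gives the same grasp; the last joint's range is limited). The gripper opens to 85 mm and grips with 20 to 120 N. Pads are 22 mm wide; open, the fingers measure 114 mm over their backs; the gripper's body (76 mm by 85 mm) begins 54 mm behind the grasp point. The pads swing forward as they close: fully open they stand 13 mm farther back than shut.
Start: joints at [68.64, 13.648, -0.773, 75.585, 0, 90], TCP at [0.191, 0.489, 0.231] pointing down, gripper open.
Joint ranges: [-152.45, 152.45], [-59.26, 108.67], [-65.41, 83.53], [-104.44, 129.93], [-82.83, 76.93], [-180, 180]. Speed limits (degrees/s): [127.2, 127.2, 159.86, 180, 180, 180].

## Interface

Orientations are given as a 3x3 rotation matrix whose columns are the frame's x, y, z axes.
In Python, from rig import bot gives the robot as it stands. The module is installed in compiled form; this text tells all that it offers.
- The arm moves only by the shell command python3 -m handwheel 'ROWS' [FORCE]. ROWS is JSON, a list that holds one entry, the list of rows, each a list of 7 numbers: the closure, from 0 (fully open) to 1 (shut), then the shift along the tool's x, y, z scaled (see below), then the turn, a rotation vector about the tool's x, y, z scaled (see below). A call has 1 to 10 rows; each row shifts and turns the commanded pose from where the row before left it, along the tool's axes as they then stand; what a row does not reach is not made up. The controller multiplies each number of a shift by 400 mm and each number of a turn by pi rad. A row lasts 1/10 s, in which the tool goes at most 50 mm and 8.59 degrees, less where a joint would pass 70% of its speed; a pose out of reach is approached as far as the arm can. A call with a number of a shift or a turn outside -1 to 1 is refused whole. A call with a gripper value outside its range is refused whole. The fingers move at their own pace and stop on an object; FORCE is the grip in N (left out, the last holds). Time passes only in rows, so rows that do not move let the fingers close. It gives the time, the measured TCP pose, the force, the opening and the grip force at its end, in the units of the state.
- bot.get_state(): the state, without advancing time (a new reading comes with each control period).
- bot.capture(name): name is "side" or "top"; returns the picture (384x512x3 uint8, red, green, blue); there is no depth.
- bot.get_calibration(name): a dict with "fx", "fy", "cx", "cy" (pixels), "dist_coeffs" ([k1, k2, p1, p2, k3] as OpenCV has them; the pictures are not rectified), "rvec" (rotation vector, rad) and "tvec" (3), from world to camera coordinates, as OpenCV has them. Camera axes: x right, y down, z forward; pixel columns grow to the right and rows downward; lengths in m; the calibration is good to about 2 mm. A picture is of the moment at which its call begins. get_calibration takes no time and is no camera call.
- bot.close_job(): hands the job in; it is judged then, once.
The state is a dict: "t": time; "joint_positions": joint angles; "qvel": joint speeds; "effort": joint torques, N m; "position": TCP position; "orientation": TCP orientation; "contact_force": force on the tool from outside, world axes, zero at the start; "ft_torque": the same for the moment, N m; "finger_gap": finger opening in m; "gripper_force": force on a finger pad.
Only numpy, scipy, OpenCV 4.12 (cv2) and the standard library are available. Lean on these libraries where they do the work, as an engineer would, in place of code of your own. Each camera call takes 0.05 s, during which the arm holds its last target. There are 200 camera calls.

## Working session

There is one attempt and no reset: what is moved stays moved. The work goes in short steps, Python scripts to look and compute and a shell command to move; the robot and the scene stay as the last step left them, time stands still between calls to the robot, and variables do not carry over. Pictures are saved under pics/ and viewed, at most 10 in all, crops included, and the job is handed in when it is done.

```bash
mkdir -p pics; python3 - <<'E'
from rig import bot
import cv2,numpy as np
for n in("side","top"):
    im=bot.capture(n); cv2.imwrite(f"pics/{n}0.png",im[:,:,::-1]); c=bot.get_calibration(n)
    R=cv2.Rodrigues(np.array(c["rvec"],float))[0]; print(n,c["fx"],c["dist_coeffs"],(-R.T@np.array(c["tvec"]).ravel()).round(3),R.round(2).tolist())
print(bot.get_state(), bot.hold_point_z)
E
```

```text
side 426.51646150486016 [-0.03745628  0.          0.          0.          0.        ] [ 0.285 -0.75   0.709] [[0.94, -0.35, 0.01], [-0.2, -0.54, -0.82], [0.29, 0.77, -0.58]]
top 400.08734745630926 [-0.00927455  0.          0.          0.          0.        ] [0.46  0.036 1.121] [[-0.03, -1.0, -0.02], [-0.99, 0.03, -0.11], [0.11, 0.02, -0.99]]
{'t': 0.1, 'joint_positions': array([ 6.86393764e+01,  1.36790371e+01, -8.09978910e-01,  7.55838484e+01,
        3.58343404e-03,  9.00003243e+01]), 'qvel': array([-0.04050406,  0.01090249,  0.10859006,  0.11137445,  0.11384543,
       -0.07006183]), 'effort': array([ 6.15162007e-04, -5.39717352e+01,  3.46999562e+01,  1.34452869e-02,
        3.47559899e-05, -5.92418274e-07]), 'position': array([0.19107888, 0.4886166 , 0.23074251]), 'orientation': array([[-9.31304265e-01,  3.64241808e-01, -5.21454984e-04],
       [ 3.64242176e-01,  9.31303542e-01, -1.16158384e-03],
       [ 6.25354744e-05, -1.27172389e-03, -9.99999189e-01]]), 'contact_force': array([ 0.05960434, -0.19782294,  0.0600792 ]), 'ft_torque': array([ 0.0007881 , -0.01688156,  0.04191149]), 'gripper_force': 0.0, 'finger_gap': 0.08525087104072143} 0.0187
```

View pics/side0.png

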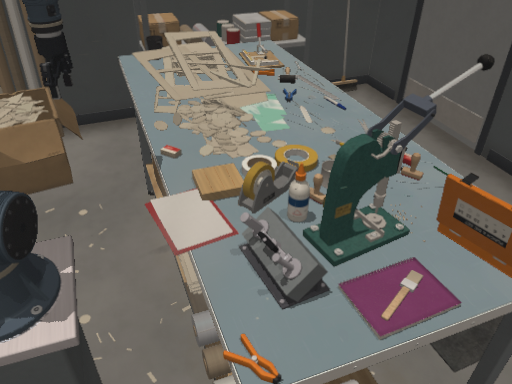

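View pics/top0.png

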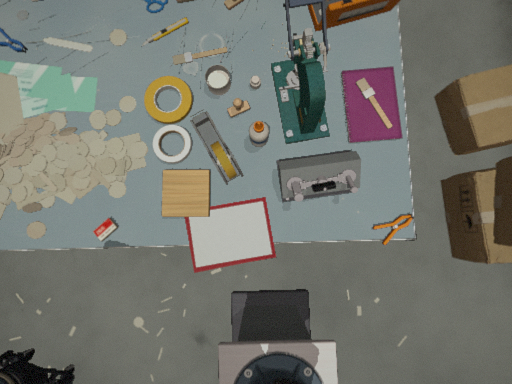

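The side view shows the rack near (285,262), and the top view shows it near (320,178). The block is near (186,193) in the top view. I'll zoom in on the rack.

```bash
python3 - <<'E'
import cv2,numpy as np
a=cv2.imread("pics/top0.png")[140:212,265:375]; b=cv2.imread("pics/side0.png")[200:310,230:340]
a=cv2.resize(a,None,fx=7,fy=7,interpolation=cv2.INTER_CUBIC); b=cv2.resize(b,None,fx=5.4,fy=5.4,interpolation=cv2.INTER_CUBIC)
cv2.imwrite("pics/tc.png",a);cv2.imwrite("pics/sc.png",b)
E
```

```text
(no output)
```

View pics/tc.png

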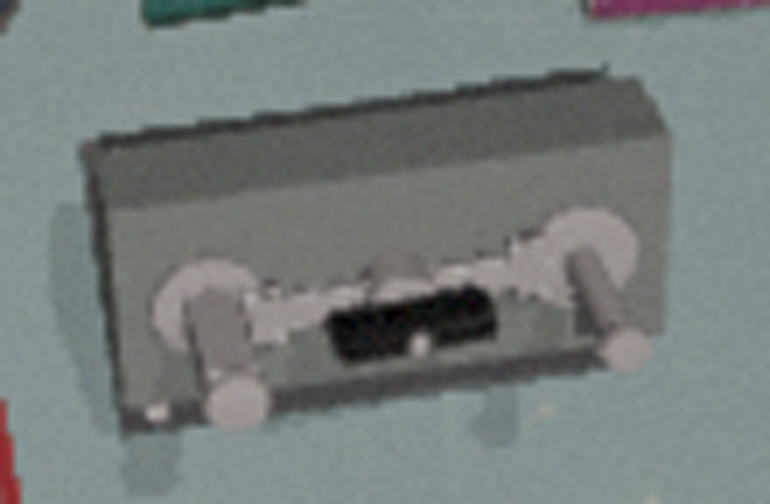

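View pics/sc.png

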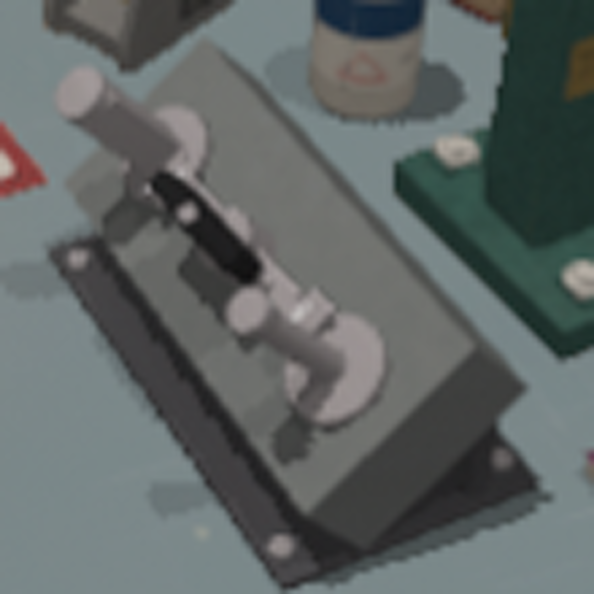

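Both views agree: the thick punch is the left (+y) one, with its head at crop pixels (237,403) top and (83,92) side. The slim head is at (627,350) and (249,310), and the grip's centre dot at (420,343) and (188,213). The keeper is nearly closed. Next I'll triangulate these points.

```bash
cat > h.py <<'E'
import cv2,numpy as np
from rig import bot
def cal(n):
    c=bot.get_calibration(n); K=np.array([[c["fx"],0,c["cx"]],[0,c["fy"],c["cy"]],[0,0,1]],float)
    R=cv2.Rodrigues(np.array(c["rvec"],float))[0]; t=np.array(c["tvec"],float).ravel()
    return K,np.array(c["dist_coeffs"],float),R,t
def ray(n,p):
    K,d,R,t=cal(n); q=cv2.undistortPoints(np.array([[p]],float),K,d)[0,0]
    v=R.T@np.array([*q,1]); return -R.T@t,v/np.linalg.norm(v)
def tri(pt,ps):
    A=np.zeros((3,3));b=np.zeros(3);L=[ray("top",pt),ray("side",ps)]
    for o,v in L: M=np.eye(3)-np.outer(v,v);A+=M;b+=M@o
    X=np.linalg.solve(A,b); return X,[np.linalg.norm(np.cross(X-o,v))*1e3 for o,v in L]
def onplane(n,p,P,N):
    o,v=ray(n,p); return o+v*((P-o)@N)/(v@N)
def proj(n,X):
    K,d,R,t=cal(n); return cv2.projectPoints(np.array(X,float).reshape(-1,3),cv2.Rodrigues(R)[0],t,K,d)[0][:,0]
E
cat > m.py <<'E'
from h import *
T=lambda u,v:(265+(u+.5)/7-.5,140+(v+.5)/7-.5); S=lambda u,v:(230+(u+.5)/5.4-.5,200+(v+.5)/5.4-.5)
tk,e1=tri(T(237,403),S(83,92)); sl,e2=tri(T(627,350),S(249,310)); g,e3=tri(T(420,343),S(188,213))
print(tk,sl,g,e1,e2,e3,np.linalg.norm(tk-sl))
d=tk-sl; yaw=np.arctan2(-d[0],d[1]); print("yaw",np.degrees(yaw))
c,s=np.cos(yaw),np.sin(yaw); Rk=np.array([[c,-s,0],[s,c,0],[0,0,1.]]); a=np.radians(40)
n=Rk@[-np.sin(a),0,np.cos(a)]; up=Rk@[np.cos(a),0,np.sin(a)]; y=Rk[:,1]
for f in ((tk+sl)/2-.068*n, g-.048*n): print("face centre",f)
f=((tk+sl)/2-.068*n+g-.048*n)/2
for w in [((348,362),(495,333)),((250,325),(480,270))]:
    P,Q=[onplane("top",T(*q),f+n*(.048 if w[0][0]>300 else .013),n) for q in w]; d=P-Q; print("keeper deg",np.degrees(np.arctan2(-d@up,d@y)))
im=cv2.imread("pics/top0.png"); h=cv2.cvtColor(im,cv2.COLOR_BGR2HSV)
m=cv2.inRange(h,(8,60,80),(28,255,255)); m[:160]=0;m[225:]=0;m[:,:150]=0;m[:,215:]=0
cs=max(cv2.findContours(m,0,1)[0],key=cv2.contourArea); r=cv2.minAreaRect(cs); print(r)
B=[onplane("top",q,np.array([0,0,.03]),np.array([0,0,1.])) for q in cv2.boxPoints(r)]; print(np.round(B,3),onplane("top",r[0],np.array([0,0,.03]),np.array([0,0,1.])))
E
python3 m.py
```

```text
[ 0.5358002  -0.06377004  0.12097174] [ 0.54973153 -0.20303399  0.12139503] [ 0.55561667 -0.1319644   0.10680917] [np.float64(0.029304834142387725), np.float64(0.0293048341422747)] [np.float64(0.5809687003375359), np.float64(0.5809687003376612)] [np.float64(0.9908030821084619), np.float64(0.9908030821080462)] 0.1399596733729294
yaw 5.7126067286580735
face centre [ 0.58625835 -0.12905122  0.06909237]
face centre [ 0.58631724 -0.12889325  0.07003904]
keeper deg 4.50579122289332
keeper deg 7.249376309567825
((185.5, 192.5), (47.0, 47.0), 90.0)
[[0.633 0.301 0.03 ]
 [0.628 0.17  0.03 ]
 [0.499 0.172 0.03 ]
 [0.503 0.301 0.03 ]] [0.56539167 0.23602453 0.03      ]
```

```bash
cat > g.py <<'E'
from h import *
from scipy.spatial.transform import Rotation as Ro
yaw=np.radians(5.7);a=np.radians(40);c,s=np.cos(yaw),np.sin(yaw);Rk=np.array([[c,-s,0],[s,c,0],[0,0,1.]])
n=Rk@[-np.sin(a),0,np.cos(a)]; up=Rk@[np.cos(a),0,np.sin(a)]; y=Rk[:,1]
f=np.array([.5863,-.129,.0697]); block=np.array([.5654,.236,.03])
def tool(ydir,z): return np.column_stack([np.cross(ydir,z),ydir,z])
def keeper(deg): k=np.radians(deg); return tool(up*np.cos(k)+y*np.sin(k),-n)
def go(R=None,p=None):
    st=bot.get_state(); R0=st["orientation"]; P=st["position"]
    if R is not None:
        v=Ro.from_matrix(R0.T@R).as_rotvec(); print("turn deg",np.degrees(v).round(2),"total units",(v/np.pi).round(4),"min rows",np.degrees(np.linalg.norm(v))/8.59)
    if p is not None:
        d=R0.T@(p-P); print("shift mm",(d*1e3).round(1),"units",(d/.4).round(4),"min rows",np.linalg.norm(d)/.05)
def show():
    s=bot.get_state(); print({k:np.round(s[k],3).tolist() for k in("t","position","joint_positions","contact_force","ft_torque","finger_gap","gripper_force")})
E
python3 -c "
from g import *
go(keeper(5.5),np.array([.50,-.14,.25])); R=keeper(5.5)
print((R.T@(f+n*.026-np.array([.5,-.14,.25]))*1e3).round(1))"
```

```text
turn deg [-34.52 -23.4   55.03] total units [-0.1918 -0.13    0.3057] min rows 8.037734836755744
shift mm [-516.7 -472.9  -18.7] units [-1.2917 -1.1823 -0.0467] min rows 14.013735252792635
[  7.1 -48.8 168. ]
```

```bash
R=1; python3 -m handwheel '[[[0,-0.0861,-0.0788,-0.003,0,0,0],[0,-0.0861,-0.0788,-0.003,0,0,0],[0,-0.0861,-0.0788,-0.003,0,0,0],[0,-0.0861,-0.0788,-0.003,0,0,0],[0,-0.0861,-0.0788,-0.003,0,0,0],[0,-0.0861,-0.0788,-0.003,0,0,0],[0,-0.0861,-0.0788,-0.003,0,0,0],[0,-0.0861,-0.0788,-0.003,0,0,0],[0,-0.0861,-0.0788,-0.003,0,0,0],[0,-0.0861,-0.0788,-0.003,0,0,0]]]' 60
python3 -m handwheel '[[[0,-0.0861,-0.0788,-0.003,0,0,0],[0,-0.0861,-0.0788,-0.003,0,0,0],[0,-0.0861,-0.0788,-0.003,0,0,0],[0,-0.0861,-0.0788,-0.003,0,0,0],[0,-0.0861,-0.0788,-0.003,0,0,0],[0,0,0,0,0,0,0]]]'
python3 -m handwheel '[[[0,0,0,0,-0.0213,-0.0144,0.034],[0,0,0,0,-0.0213,-0.0144,0.034],[0,0,0,0,-0.0213,-0.0144,0.034],[0,0,0,0,-0.0213,-0.0144,0.034],[0,0,0,0,-0.0213,-0.0144,0.034],[0,0,0,0,-0.0213,-0.0144,0.034],[0,0,0,0,-0.0213,-0.0144,0.034],[0,0,0,0,-0.0213,-0.0144,0.034],[0,0,0,0,-0.0213,-0.0144,0.034],[0,0,0,0,0,0,0]]]'
python3 -c "
from g import *
show();go(keeper(5.5),f+n*.026)"
```

```text
t: 1.1
position: [0.3974, 0.068, 0.2434]
orientation: [[-0.931, 0.364, 0.0], [0.364, 0.931, 0.0], [-0.0, 0.0, -1.0]]
contact_force: [0.6, 1.6, 0.3]
finger_gap: 0.0856
gripper_force: 0.0
t: 1.7
position: [0.5019, -0.144, 0.2483]
orientation: [[-0.93, 0.368, -0.0], [0.368, 0.93, -0.001], [-0.0, -0.001, -1.0]]
contact_force: [0.3, 0.6, 0.0]
finger_gap: 0.0856
gripper_force: 0.0
t: 2.7
position: [0.4971, -0.1379, 0.247]
orientation: [[-0.17, 0.751, 0.638], [0.984, 0.167, 0.066], [-0.057, 0.639, -0.767]]
contact_force: [0.6, 0.2, -0.6]
finger_gap: 0.0857
gripper_force: 0.0
{'t': 2.7, 'position': [0.497, -0.138, 0.247], 'joint_positions': [-27.687, -10.191, -37.903, 27.459, 20.779, 57.915], 'contact_force': [0.595, 0.173, -0.605], 'ft_torque': [-0.095, 0.587, 0.042], 'finger_gap': 0.086, 'gripper_force': 0.0}
turn deg [-0.11 -0.15 -0.27] total units [-0.0006 -0.0008 -0.0015] min rows 0.03815790336935771
shift mm [  3.7 -44.8 167.5] units [ 0.0094 -0.112   0.4188] min rows 3.468718462551855
```

```bash
python3 -m handwheel '[[[0,0.003,-0.037,0.05,0,0,0],[0,0.003,-0.037,0.05,0,0,0],[0,0.003,-0.037,0.05,0,0,0],[0.3,0,0,0.05,0,0,0],[0.3,0,0,0.05,0,0,0],[0.3,0,0,0,0,0,0],[0.3,0,0,0,0,0,0]]]'
python3 - <<'E'
from g import *
show();go(keeper(5.5),f+n*.026)
a=bot.capture("top")[120:220,260:370,::-1];b=bot.capture("side")[170:290,220:340,::-1]
cv2.imwrite("pics/p1.png",np.hstack([cv2.resize(a,(400,364)),cv2.resize(b,(364,364))]))
E
```

```text
t: 3.4
position: [0.5304, -0.1368, 0.1438]
orientation: [[-0.174, 0.751, 0.637], [0.983, 0.172, 0.066], [-0.06, 0.638, -0.768]]
contact_force: [-0.5, -0.4, -0.4]
finger_gap: 0.0595
gripper_force: 0.0
{'t': 3.4, 'position': [0.53, -0.137, 0.144], 'joint_positions': [-25.151, 0.305, -47.214, 6.921, 19.332, 59.815], 'contact_force': [-0.483, -0.425, -0.351], 'ft_torque': [-0.026, 0.591, -0.001], 'finger_gap': 0.059, 'gripper_force': 0.0}
turn deg [-0.13 -0.17  0.03] total units [-0.0007 -0.001   0.0002] min rows 0.025167434612101403
shift mm [ 2.4 -4.  67. ] units [ 0.0061 -0.0101  0.1676] min rows 1.3439235690655527
```

View pics/p1.png

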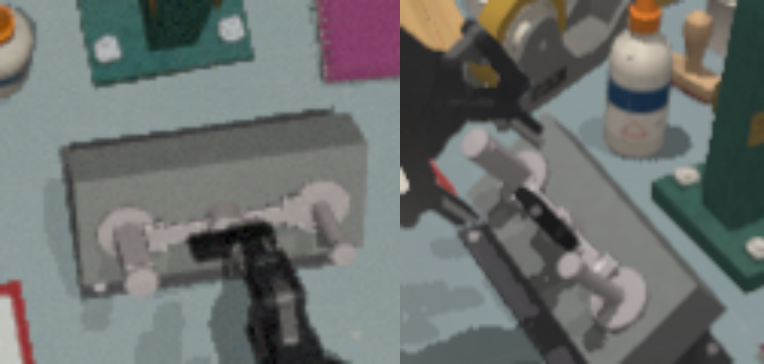

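The gripper straddles the black T grip and is clear of both punches. I'll go in and close.

```bash
python3 -m handwheel '[[[0.3,0.003,-0.005,0.034,0,0,0],[0.3,0.003,-0.005,0.034,0,0,0],[0.3,0,0,0.034,0,0,0],[0.3,0,0,0.034,0,0,0],[0.3,0,0,0.032,0,0,0],[0.3,0,0,0,0,0,0],[0.3,0,0,0,0,0,0]]]'
python3 -m handwheel '[[[1,0,0,0,0,0,0],[1,0,0,0,0,0,0],[1,0,0,0,0,0,0],[1,0,0,0,0,0,0],[1,0,0,0,0,0,0],[1,0,0,0,0,0,0]]]' 50
python3 -c "
from g import *
show();go(keeper(5.5),f+n*.026)"
```

```text
t: 4.2
position: [0.5695, -0.1311, 0.0904]
orientation: [[-0.172, 0.75, 0.639], [0.983, 0.17, 0.065], [-0.06, 0.64, -0.766]]
contact_force: [-0.7, -0.3, -0.1]
finger_gap: 0.0595
gripper_force: 0.0
t: 4.8
position: [0.5679, -0.1317, 0.0891]
orientation: [[-0.169, 0.752, 0.637], [0.984, 0.168, 0.063], [-0.06, 0.638, -0.768]]
contact_force: [-11.7, -4.3, 5.0]
finger_gap: 0.0109
gripper_force: 49.7
{'t': 4.8, 'position': [0.568, -0.132, 0.089], 'joint_positions': [-22.078, 9.034, -49.279, -4.742, 17.339, 62.665], 'contact_force': [-11.7, -4.309, 4.98], 'ft_torque': [-0.605, 1.64, -0.473], 'finger_gap': 0.011, 'gripper_force': 49.747}
turn deg [-0.18  0.01 -0.19] total units [-0.001   0.0001 -0.001 ] min rows 0.030196590384111082
shift mm [0.6 1.8 0.8] units [0.0016 0.0046 0.0021] min rows 0.04227239292953988
```

```bash
python3 -m handwheel '[[[1,0.0015,-0.004,-0.004,0,0,0],[1,0,0,0,0,0,-0.03],[1,0,0,0,0,0,-0.03],[1,0,0,0,0,0,-0.03],[1,0,0,0,0,0,-0.03],[1,0,0,0,0,0,-0.03],[1,0,0,0,0,0,0]]]'
python3 -c "
from g import *
show();go(keeper(90),f+n*.026)"
```

```text
t: 5.5
position: [0.5678, -0.1316, 0.0895]
orientation: [[-0.495, 0.59, 0.639], [0.797, 0.6, 0.064], [-0.346, 0.541, -0.767]]
contact_force: [15.9, -3.8, -19.3]
finger_gap: 0.0108
gripper_force: 53.7
{'t': 5.5, 'position': [0.568, -0.132, 0.089], 'joint_positions': [-22.107, 9.001, -49.353, -4.867, 17.413, 35.393], 'contact_force': [15.937, -3.809, -19.27], 'ft_torque': [-0.886, 0.422, -0.586], 'finger_gap': 0.011, 'gripper_force': 53.718}
turn deg [-5.000e-02 -6.000e-02 -5.741e+01] total units [-3.00e-04 -4.00e-04 -3.19e-01] min rows 6.683670888339567
shift mm [-0.2  1.7  1.1] units [-0.0006  0.0042  0.0028] min rows 0.04100215590267752
```

```bash
python3 -m handwheel '[[[1,0,0,0.0026,0,0,-0.033],[1,0,0,0,0,0,-0.033],[1,0,0,0,0,0,-0.033],[1,0,0,0,0,0,-0.033],[1,0,0,0,0,0,-0.033],[1,0,0,0,0,0,-0.033],[1,0,0,0,0,0,-0.033],[1,0,0,0,0,0,-0.033],[1,0,0,0,0,0,-0.033],[1,0,0,0,0,0,0]]]'
python3 -c "
from g import *
show();go(keeper(90),f+n*.026)"
```

```text
t: 6.5
position: [0.5681, -0.1311, 0.0895]
orientation: [[-0.767, -0.046, 0.64], [-0.006, 0.998, 0.064], [-0.641, 0.046, -0.766]]
contact_force: [1.6, -2.5, -1.1]
finger_gap: 0.0107
gripper_force: 57.1
{'t': 6.5, 'position': [0.568, -0.131, 0.09], 'joint_positions': [-22.074, 9.015, -49.406, -4.998, 17.457, -17.93], 'contact_force': [1.558, -2.469, -1.065], 'ft_torque': [-0.389, 0.54, -0.114], 'finger_gap': 0.011, 'gripper_force': 57.128}
turn deg [ 0.03 -0.   -4.05] total units [ 0.0002 -0.     -0.0225] min rows 0.4710177609393295
shift mm [-1.3  0.3  1. ] units [-0.0032  0.0008  0.0024] min rows 0.032679617516438005
```

```bash
python3 -m handwheel '[[[1,0,0,0,0,0,-0.011],[1,0,0,0,0,0,-0.011],[1,0,0,0,0,0,-0.011],[1,0,0,0,0,0,-0.011],[1,0,0,0,0,0,0],[1,0,0,0,0,0,0]]]'
python3 -c "
from g import *
show();go(keeper(90),f+n*.026);s=bot.get_state();print(s['orientation'].T@s['ft_torque'])"
```

```text
t: 7.1
position: [0.5681, -0.131, 0.0895]
orientation: [[-0.755, -0.147, 0.64], [-0.138, 0.988, 0.065], [-0.642, -0.039, -0.766]]
contact_force: [-1.1, -1.7, 3.4]
finger_gap: 0.0109
gripper_force: 70.5
{'t': 7.1, 'position': [0.568, -0.131, 0.09], 'joint_positions': [-22.08, 9.015, -49.408, -4.999, 17.471, -25.544], 'contact_force': [-1.051, -1.716, 3.389], 'ft_torque': [0.601, 0.524, -1.347], 'finger_gap': 0.011, 'gripper_force': 70.481}
turn deg [0.04 0.   3.56] total units [0.0002 0.     0.0198] min rows 0.4149435895280704
shift mm [-1.3  0.1  1. ] units [-0.0033  0.0004  0.0025] min rows 0.03280322325003422
[0.33828721 0.48292513 1.45030473]
```

Torque about the axis rose to 1.45 N·m, so the keeper is on its stop. I'll release, back off and look.

```bash
python3 -m handwheel '[[[0.55,0,0,0,0,0,0],[0.55,0,0,0,0,0,0],[0.55,0,0,0,0,0,0],[0.55,0,0,-0.05,0,0,0],[0.55,0,0,-0.07,0,0,0],[0.55,0,0,-0.08,0,0,0],[0.55,0,0,-0.08,0,0,0],[0.55,0,0,0,0,0,0.02],[0.55,0,0,0,0,0,0]]]'
python3 - <<'E'
from g import *
show()
P=f+y*.07+n*.04; print("shank",P); go(keeper(90),P-n*.0187); go(keeper(90),P+n*.08)
a=bot.capture("top")[120:220,260:370,::-1];b=bot.capture("side")[170:290,220:340,::-1]
cv2.imwrite("pics/p2.png",np.hstack([cv2.resize(a,(400,364)),cv2.resize(b,(364,364))]))
E
```

```text
t: 8.0
position: [0.4965, -0.1383, 0.1763]
orientation: [[-0.761, -0.101, 0.641], [-0.079, 0.995, 0.064], [-0.644, -0.002, -0.765]]
contact_force: [-1.5, -0.2, -0.6]
finger_gap: 0.0384
gripper_force: 0.0
{'t': 8.0, 'position': [0.497, -0.138, 0.176], 'joint_positions': [-27.771, -5.726, -46.549, 14.097, 20.814, -26.985], 'contact_force': [-1.492, -0.239, -0.621], 'ft_torque': [0.015, 0.579, 0.022], 'finger_gap': 0.038, 'gripper_force': 0.0}
shank [ 0.55376324 -0.06189977  0.10034178]
turn deg [0.01 0.1  0.16] total units [0.     0.0005 0.0009] min rows 0.02146216483036791
shift mm [ -0.6  70.3 118.4] units [-0.0015  0.1757  0.296 ] min rows 2.753755271778001
turn deg [0.01 0.1  0.16] total units [0.     0.0005 0.0009] min rows 0.02146216483036791
shift mm [-0.8 70.3 19.7] units [-0.0019  0.1757  0.0492] min rows 1.460152860571785
```

View pics/p2.png

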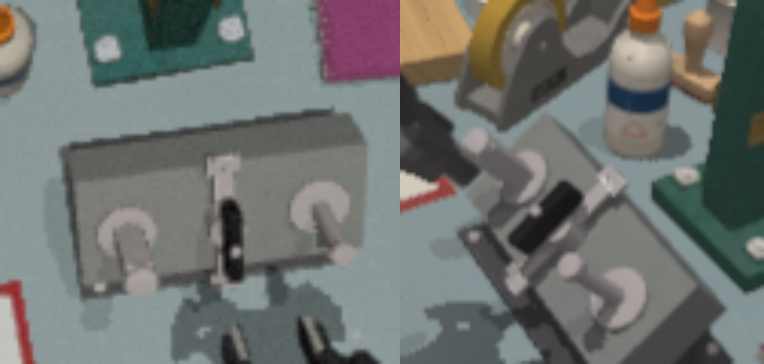

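The picture shows the cross bar lying along the slope, from (224,160) to (225,282) in the left crop. The keeper is open and both punches are still seated. I'll move over the thick punch and check the bar angle.

```bash
python3 -m handwheel '[[[0.45,-0.0005,0.0585,0.02,0,0,0],[0.45,-0.0005,0.0585,0.02,0,0,0],[0.45,-0.0005,0.0585,0,0,0,0],[0.45,0,0,0.04,0,0.0005,0.001],[0.45,0,0,0.02,0,0,0],[0.45,0,0,0,0,0,0],[0.45,0,0,0,0,0,0]]]'
python3 - <<'E'
from g import *
P,Q=[onplane("top",(260+(u+.5)/3.636-.5,120+(v+.5)/3.64-.5),f+n*.013,n) for u,v in((224,157),(225,283))]; d=P-Q;print("bar",np.degrees(np.arctan2(d@y,d@up)),np.linalg.norm(d),((P+Q)/2-f)@y)
show(); P=f+y*.07+n*.04;go(keeper(90),P-n*.0187)
a=bot.capture("top")[120:220,260:370,::-1];b=bot.capture("side")[170:290,220:340,::-1]
cv2.imwrite("pics/p3.png",np.hstack([cv2.resize(a,(400,364)),cv2.resize(b,(364,364))]))
E
```

```text
t: 8.8
position: [0.515, -0.0656, 0.144]
orientation: [[-0.765, -0.101, 0.637], [-0.076, 0.995, 0.065], [-0.64, 0.001, -0.768]]
contact_force: [-0.1, 0.4, -0.0]
finger_gap: 0.0471
gripper_force: 0.0
bar -0.4870097955815363 0.10832303946663747 0.00036027493900657996
{'t': 8.8, 'position': [0.515, -0.066, 0.144], 'joint_positions': [-15.002, -3.891, -51.742, 4.247, 13.172, -16.205], 'contact_force': [-0.098, 0.424, -0.032], 'ft_torque': [-0.05, 0.595, 0.026], 'finger_gap': 0.047, 'gripper_force': 0.0}
turn deg [ 0.1  -0.2   0.01] total units [ 0.0005 -0.0011  0.    ] min rows 0.02626453836872813
shift mm [-2.  -0.3 77.2] units [-0.005  -0.0006  0.1929] min rows 1.543761252998131
```

View pics/p3.png

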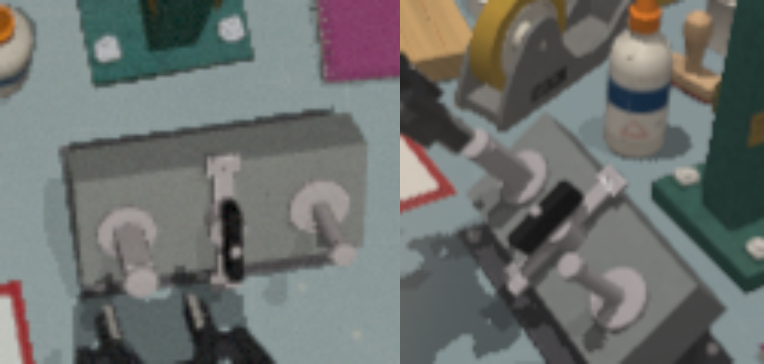

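The bar is about 90° open and the fingers straddle the thick punch's head at (140,280). I'll go in and close.

```bash
python3 -m handwheel '[[[0.45,-0.005,-0.0005,0.04,0,-0.001,0],[0.45,0,0,0.04,0,0,0],[0.45,0,0,0.04,0,0,0],[0.45,0,0,0.04,0,0,0],[0.45,0,0,0.032,0,0,0],[0.45,0,0,0,0,0,0],[0.45,0,0,0,0,0,0]]]'
python3 -m handwheel '[[[0.8,0,0,0,0,0,0],[1,0,0,0,0,0,0],[1,0,0,0,0,0,0],[1,0,0,0,0,0,0],[1,0,0,0,0,0,0]]]' 80
python3 -c "
from g import *
show(); P=f+y*.07+n*.04;go(keeper(90),P-n*.0187)"
```

```text
t: 9.6
position: [0.5656, -0.0608, 0.0872]
orientation: [[-0.762, -0.1, 0.64], [-0.076, 0.995, 0.065], [-0.643, 0.001, -0.766]]
contact_force: [0.2, 0.2, -0.2]
finger_gap: 0.047
gripper_force: 0.0
t: 10.1
position: [0.5658, -0.0609, 0.0881]
orientation: [[-0.761, -0.1, 0.641], [-0.076, 0.995, 0.065], [-0.645, 0.0, -0.764]]
contact_force: [-4.3, -1.9, 5.0]
finger_gap: 0.0188
gripper_force: 77.1
{'t': 10.1, 'position': [0.566, -0.061, 0.088], 'joint_positions': [-12.33, 7.331, -53.008, -9.056, 11.538, -13.978], 'contact_force': [-4.309, -1.91, 5.027], 'ft_torque': [-0.156, 0.661, -0.017], 'finger_gap': 0.019, 'gripper_force': 77.078}
turn deg [0.03 0.14 0.  ] total units [0.0002 0.0008 0.    ] min rows 0.016646191063113106
shift mm [1.4 0.2 1.5] units [0.0036 0.0004 0.0038] min rows 0.04216447148178365
```

```bash
python3 -m handwheel '[[[1,0,0,-0.01,0,0,0],[1,0,0,-0.02,0,0,0],[1,0,0,-0.02,0,0,0],[1,0,0,-0.025,0,0,0]]]'
python3 -m handwheel '[[[1,0,0,-0.03,0,0,0],[1,0,0,-0.03,0,0,0],[1,0,0,-0.04,0,0,0],[1,0,0,-0.04,0,0,0],[1,0,0,-0.03,0,0,0],[1,0,0,0,0,0,0],[1,0,0,0,0,0,0]]]'
python3 - <<'E'
from g import *
show(); zt=np.array([0,0,-1.]); yt=np.array([-.101,.995,0]); yt/=np.linalg.norm(yt)
H=np.array([.56,.236,.03+.12+.08-.0187]); go(tool(yt,zt),H)
a=bot.capture("top")[120:220,260:370,::-1];b=bot.capture("side")[170:290,220:340,::-1]
cv2.imwrite("pics/p4.png",np.hstack([cv2.resize(a,(400,364)),cv2.resize(b,(364,364))]))
E
```

```text
t: 10.5
position: [0.5464, -0.0626, 0.111]
orientation: [[-0.761, -0.1, 0.641], [-0.076, 0.995, 0.065], [-0.644, 0.001, -0.765]]
contact_force: [1.5, -0.0, -1.9]
finger_gap: 0.0192
gripper_force: 77.5
t: 11.2
position: [0.5027, -0.067, 0.1623]
orientation: [[-0.761, -0.1, 0.641], [-0.076, 0.995, 0.065], [-0.644, 0.001, -0.765]]
contact_force: [0.6, -0.3, -2.1]
finger_gap: 0.0195
gripper_force: 77.7
{'t': 11.2, 'position': [0.503, -0.067, 0.162], 'joint_positions': [-15.847, -7.033, -50.964, 8.036, 13.727, -16.805], 'contact_force': [0.631, -0.292, -2.053], 'ft_torque': [-0.095, 0.936, -0.006], 'finger_gap': 0.019, 'gripper_force': 77.723}
turn deg [ 2.000e-02  4.008e+01 -8.000e-02] total units [ 1.000e-04  2.227e-01 -5.000e-04] min rows 4.665701570440137
shift mm [-98.2 295.8  18.9] units [-0.2455  0.7395  0.0472] min rows 6.245010257651245
```

View pics/p4.png

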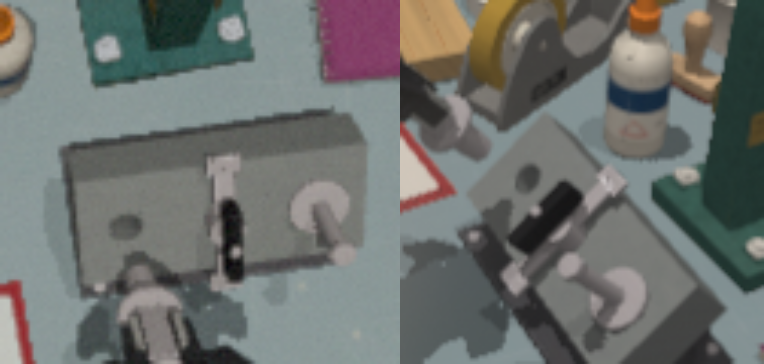

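The punch is out of its pocket and held square. The slim punch is still seated and the keeper is still open. Next I'll raise it, turn it upright and carry it across.

```bash
python3 -m handwheel '[[[1,-0.0322,0,-0.0383,0,0,0],[1,-0.0322,0,-0.0383,0,0,0],[1,0,0,0,0,0.0278,0],[1,0,0,0,0,0.0278,0],[1,0,0,0,0,0.0278,0],[1,0,0,0,0,0.0278,0],[1,0,0,0,0,0.0278,0],[1,0,0,0,0,0.0278,0],[1,0,0,0,0,0.0278,0],[1,0,0,0,0,0.0278,0]]]'
python3 - <<'E'
from g import *
show(); zt=np.array([0,0,-1.]); yt=np.array([-.101,.995,0]); yt/=np.linalg.norm(yt)
go(tool(yt,zt),np.array([.5654,.236,.03+.12+.08-.0187]))
E
```

```text
t: 12.3
position: [0.5037, -0.0668, 0.2016]
orientation: [[-0.995, -0.101, -0.003], [-0.101, 0.995, 0.001], [0.003, 0.001, -1.0]]
contact_force: [-0.2, -0.8, -3.8]
finger_gap: 0.0194
gripper_force: 77.6
{'t': 12.3, 'position': [0.504, -0.067, 0.202], 'joint_positions': [-7.567, 12.824, -6.278, 71.087, 0.015, -13.341], 'contact_force': [-0.19, -0.775, -3.773], 'ft_torque': [-0.035, -0.008, -0.037], 'finger_gap': 0.019, 'gripper_force': 77.64}
turn deg [ 0.06 -0.18 -0.02] total units [ 0.0003 -0.001  -0.0001] min rows 0.02224612767842942
shift mm [-91.8 295.1  -9.7] units [-0.2295  0.7377 -0.0243] min rows 6.183963769341886
```

```bash
python3 -m handwheel '[[[1,-0.023,0.0738,-0.0024,0,0,0],[1,-0.023,0.0738,-0.0024,0,0,0],[1,-0.023,0.0738,-0.0024,0,0,0],[1,-0.023,0.0738,-0.0024,0,0,0],[1,-0.023,0.0738,-0.0024,0,0,0],[1,-0.023,0.0738,-0.0024,0,0,0],[1,-0.023,0.0738,-0.0024,0,0,0],[1,-0.023,0.0738,-0.0024,0,0,0],[1,-0.023,0.0738,-0.0024,0,0,0],[1,-0.023,0.0738,-0.0024,0,0,0]]]'
python3 -m handwheel '[[[1,0,0,0.03,0,0,0],[1,0,0,0.04,0,0,0],[1,0,0,0.03,0,0,0],[1,0,0,0.012,0,0,0],[1,0,0,0,0,0,0],[1,0,0,0,0,0,0],[1,0,0,0,0,0,0]]]'
python3 - <<'E'
from g import *
show(); zt=np.array([0,0,-1.]); yt=np.array([-.101,.995,0]); yt/=np.linalg.norm(yt)
go(tool(yt,zt),np.array([.5654,.236,.03+.075+.08-.0187]))
a=bot.capture("top")[:,:,::-1];b=bot.capture("side")[:,:,::-1]
print(proj("side",[[.5654,.236,.185],[.5654,.236,.105]]))
cv2.imwrite("pics/p5.png",np.hstack([cv2.resize(a[110:240,140:270],(390,390)),cv2.resize(b[110:230,150:270],(390,390))]))
E
```

```text
t: 13.3
position: [0.5655, 0.2376, 0.2108]
orientation: [[-0.995, -0.101, -0.001], [-0.101, 0.995, 0.001], [0.0, 0.001, -1.0]]
contact_force: [0.2, -0.7, -1.8]
finger_gap: 0.0192
gripper_force: 78.1
t: 14.0
position: [0.5656, 0.2359, 0.1681]
orientation: [[-0.995, -0.1, 0.002], [-0.1, 0.995, 0.002], [-0.002, 0.001, -1.0]]
contact_force: [-0.4, -0.2, -3.0]
finger_gap: 0.0193
gripper_force: 78.2
{'t': 14.0, 'position': [0.566, 0.236, 0.168], 'joint_positions': [22.621, 23.607, 4.532, 70.8, 0.042, 16.89], 'contact_force': [-0.441, -0.233, -3.0], 'ft_torque': [0.029, -0.017, 0.075], 'finger_gap': 0.019, 'gripper_force': 78.217}
turn deg [ 0.08  0.11 -0.07] total units [ 0.0004  0.0006 -0.0004] min rows 0.0171222783362288
shift mm [0.2 0.1 1.8] units [0.0004 0.0003 0.0046] min rows 0.037088646904765654
[[217.05137629 129.17377661]
 [218.09098768 155.03839069]]
```

View pics/p5.png

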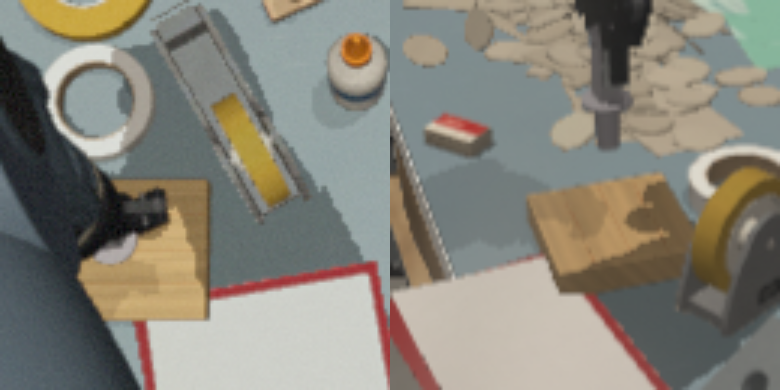

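The side view shows the punch upright above the block, with its cutting end at (607,147) in the crop. That is about (217,155) in the full image, against a predicted (218,155). I'll hand it in.

```bash
python3 -m handwheel '[[[1,0,0,0,0,0,0],[1,0,0,0,0,0,0]]]'; python3 -c "
from rig import bot
print(bot.close_job())"
```

```text
t: 14.3
position: [0.5652, 0.236, 0.1677]
orientation: [[-0.995, -0.1, 0.001], [-0.1, 0.995, 0.001], [-0.001, 0.001, -1.0]]
contact_force: [0.0, -0.5, -2.7]
finger_gap: 0.0193
gripper_force: 78.2
the job is handed in; nothing more can be done
None
```

I handed the job in at about 14 s: the keeper is fully open, the slim punch is still in its pocket, and the thick punch is held upright and still over the middle of the block, its cutting end about 7.5 cm above the wood (no verdict came back).

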